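# Line up the potted cacti by size under the lamp

## Robot

A 6-joint arm with a two-finger parallel gripper is mounted at the origin on the work surface. World frame = base frame: x ahead of the robot, y to its left, z up, the work surface at z = 0. Lengths are in m, angles in rad, forces in N, time in s.
With the tool pointing down it reaches from about 0.35 to 0.925 m from the base axis. Payload 6.4 kg.
Tool frame: the origin (TCP) lies at the very end of the fingers, on their centre line; the grasp point (between the pads) lies 19 mm behind it (arm.pinch_z is the distance from the TCP to the grasp point, in m); z points along the fingers, y is the line along which they close (so a half turn about z gives the same grasp; the last joint's range is limited). The gripper opens to 94 mm and grips with 3 to 60 N. Pads are 16 mm wide; open, the fingers measure 119 mm over their backs; the gripper's body (75 mm by 177 mm) begins 78 mm behind the grasp point.
Start: joints at [1.067, 0.245, 1.558, -0, 1.339, -0.174], TCP at [0.211, 0.615, 0.205] pointing down, gripper open.
Joint ranges: [-3.13, 3.13], [-1.02, 2.26], [0.13, 2.54], [-0.95, 4.09], [0.21, 2.88], [-2.74, 2.74]. Speed limits (rad/s): [2.57, 2.57, 3.14, 3.14, 3.14, 3.14].

## Interface

Orientations are given as a unit quaternion [x, y, z, w].
In Python, from plant import status, cams, finish_job, arm gives the robot as it stands.
- The arm moves only by the shell command python3 -m handwheel 'ROWS' [FORCE]. ROWS is text: rows parted by semicolons, each of 5 numbers parted by spaces: the shift along the tool's x, y, z in m, then the turn about the tool's z in degrees, then the opening, from 0 (shut) to 1 (fully open). A call has 1 to 8 rows; each row shifts and turns the commanded pose from where the row before left it, along the tool's axes as they then stand; what a row does not reach is not made up. A row lasts 1/12 s, in which the tool goes at most 41.7 mm and 7.16 degrees, less where a joint would pass 70% of its speed; a pose out of reach is approached as far as the arm can. A call with a gripper value outside its range is refused whole. The fingers move at their own pace and stop on an object; FORCE is the grip in N (left out, the last holds). Time passes only in rows, so rows that do not move let the fingers close. It gives the time, the measured TCP pose, the force, the opening and the grip force at its end, in the units of the state.
- status.state(): the state, without advancing time (a new reading comes with each control period).
- cams.snapshot(name): name is "scene" or "top" or "wrist"; returns a dict with "frame" (384x512x3 uint8, red, green, blue), "camera_matrix" (3x3 intrinsics, pixels), "view" (4x4, takes a point from world to camera coordinates). Camera axes: x right, y up, looking along -z (the intrinsics and any distortion apply to the point x, -y, -z); pixel columns grow to the right and rows downward; lengths in m; the calibration is good to about 2 mm. A picture is of the moment at which its call begins. There is no depth.
- finish_job(): hands the job in; it is judged then, once.
The state is a dict: "time_s": time; "q": joint angles; "joint_velocities": joint speeds; "tau": joint torques, N m; "position": TCP position; "tool_rot": TCP orientation; "force": force on the tool from outside, world axes, zero at the start; "ft_torque": the same for the moment, N m; "opening": finger opening in m; "finger_force": force on a finger pad.
Only numpy, scipy, OpenCV 4.12 (cv2) and the standard library are available. Lean on these libraries where they do the work, as an engineer would, in place of code of your own. Each camera call takes 0.05 s, during which the arm holds its last target. There are 200 camera calls.

## Task

Put the four potted cacti on the plant board, one standing upright in each saucer, in order of size with the smallest at the end nearest the table lamp and the largest at the far end, so that no plant shades the next. Set each pot down gently, never dropping one or knocking one over, and without knocking the reading glasses out of place.

Things in the scene. Friction and masses are not known exactly. Their poses are not given: they have to be found in the camera images.
- cactus_mini: The smallest of four loose potted globe cacti: plain terracotta pot 42 mm high, standing on the desk at the start. Rim: upright round band 40 mm across, from 28 to 42 mm up; below it the pot tapers to a flat foot 27 mm across. Ribbed green cactus, narrower than the rim, rises 10 mm above it (52 mm in all). About 50 g. Origin: centre of the foot's underside; z up; round, yaw means nothing.
- cactus_small: The second smallest of four loose potted globe cacti: plain terracotta pot 52 mm high, standing on the desk at the start. Rim: upright round band 47 mm across, from 38 to 52 mm up; below it the pot tapers to a flat foot 32 mm across. Ribbed green cactus, narrower than the rim, rises 14 mm above it (66 mm in all). About 90 g. Origin: centre of the foot's underside; z up; round, yaw means nothing.
- cactus_medium: The second largest of four loose potted globe cacti: plain terracotta pot 62 mm high, standing on the desk at the start. Rim: upright round band 54 mm across, from 48 to 62 mm up; below it the pot tapers to a flat foot 37 mm across. Ribbed green cactus, narrower than the rim, rises 18 mm above it (80 mm in all). About 140 g. Origin: centre of the foot's underside; z up; round, yaw means nothing.
- cactus_large: The largest of four loose potted globe cacti: plain terracotta pot 72 mm high, standing on the desk at the start. Rim: upright round band 62 mm across, from 58 to 72 mm up; below it the pot tapers to a flat foot 42 mm across. Ribbed green cactus, narrower than the rim, rises 24 mm above it (96 mm in all). About 210 g. Origin: centre of the foot's underside; z up; round, yaw means nothing.
- saucer_a: One of four like round terracotta saucers fixed in a straight row, 90 mm apart, on a dark wooden plant board (90 x 370 mm, top 18 mm above the desk) that may be turned a little; their places in the row are shuffled. 64 mm across, 10 mm high, lip 3.5 mm thick, flat inner floor 52 mm across, 4 mm above the underside. Origin: centre of the underside; z up; y along the row.
- saucer_b: One of four like round terracotta saucers fixed in a straight row, 90 mm apart, on a dark wooden plant board (90 x 370 mm, top 18 mm above the desk) that may be turned a little; their places in the row are shuffled. 64 mm across, 10 mm high, lip 3.5 mm thick, flat inner floor 52 mm across, 4 mm above the underside. Origin: centre of the underside; z up; y along the row.
- saucer_c: One of four like round terracotta saucers fixed in a straight row, 90 mm apart, on a dark wooden plant board (90 x 370 mm, top 18 mm above the desk) that may be turned a little; their places in the row are shuffled. 64 mm across, 10 mm high, lip 3.5 mm thick, flat inner floor 52 mm across, 4 mm above the underside. Origin: centre of the underside; z up; y along the row.
- saucer_d: One of four like round terracotta saucers fixed in a straight row, 90 mm apart, on a dark wooden plant board (90 x 370 mm, top 18 mm above the desk) that may be turned a little; their places in the row are shuffled. 64 mm across, 10 mm high, lip 3.5 mm thick, flat inner floor 52 mm across, 4 mm above the underside. Origin: centre of the underside; z up; y along the row.
- lamp: Table lamp, standing beyond one end of the plant board, left or right (a pencil cup stands beyond the other end): brushed steel foot 84 mm across, round printed paper shade 120 mm across, 246 mm high in all. Fixed. Origin: centre of its underside.
- glasses: Folded brown reading glasses lying on the desk among the pots, loose and light (30 g): 136 mm long, about 32 mm wide, 42 mm high. Origin: centre of the underside; x along the length, which points roughly away from the robot.
Not all that is in view belongs to the job. What is shaped like the cactus_mini but yellow is not meant.

How it is judged:
By the outcome, as a careful person would: the job done as asked, in the order asked, and still so for the second after the job is handed in, with the robot touching nothing.
It also fails if it takes over 120 s, if anything falls off the work surface, if the arm or the gripper's body presses on something with over 40 N, if the wrist force passes 120 N, or if a joint passes its speed limit or range.

## Working session

There is one attempt and no reset: what is moved stays moved. The work goes in short steps, Python scripts to look and compute and a shell command to move; the robot and the scene stay as the last step left them, time stands still between calls to the robot, and variables do not carry over. Pictures are saved under pics/ and viewed, at most 14 in all, crops included, and the job is handed in when it is done.

```bash
mkdir -p pics; ls; python3 - <<'E'
from plant import status,cams,arm
import cv2
print(status.state())
print([a for a in dir(arm) if a[0]!='_'],arm.pinch_z)
for n in ["scene","top"]:
    s=cams.snapshot(n); cv2.imwrite(f"pics/{n}0.png",s["frame"][:,:,::-1]); print(n,s["camera_matrix"].tolist(),s["view"].tolist(),[k for k in s])
E
```

```text
pics
{'time_s': 0.0, 'q': array([ 1.06689575e+00,  2.45787173e-01,  1.55895646e+00,  1.78546056e-06,
        1.33872816e+00, -1.74095497e-01]), 'joint_velocities': array([-0.00087553, -0.00079472,  0.0016673 ,  0.00108233,  0.00016213,
       -0.00123435]), 'tau': array([-1.79179977e-03, -4.15859056e+01, -3.14587533e+01,  6.83802925e-02,
        3.35640635e-02, -1.48453314e-04]), 'position': array([0.21021226, 0.61445106, 0.20439352]), 'tool_rot': array([ 1.64156324e-01,  9.86433890e-01, -8.85810691e-04, -3.13266675e-04]), 'force': array([ 0.65396968, -0.2296377 , -0.08751653]), 'ft_torque': array([ 0.0132921 ,  0.00833393, -0.01911945]), 'finger_force': 0.0, 'opening': 0.09394798073876519}
['MotionError', 'pinch_z'] 0.0188
scene [[391.0474655806166, 0.0, 257.6556947404337], [0.0, 391.0474655806166, 190.74332558024258], [0.0, 0.0, 1.0]] [[-0.6197560892470186, 0.7847816826139189, 0.004483355318026844, 0.3197061307066215], [-0.5305837846662387, -0.42320713679333716, 0.7344226077786794, 0.23735485616911478], [0.5782587978496235, 0.45278408761886935, 0.6786776353384989, -1.4126001108931752], [0.0, 0.0, 0.0, 1.0]] ['frame', 'camera_matrix', 'view']
top [[359.81933332990513, 0.0, 259.00366639648985], [0.0, 359.81933332990513, 187.96816060774975], [0.0, 0.0, 1.0]] [[-0.0016516357522214507, -0.9999337813274678, -0.011388812909776884, -0.006078190173078233], [0.9890172465341264, -0.003316560342675121, 0.14776294016277924, -0.5269954670619306], [-0.14779092718227893, -0.011019681830493643, 0.9889572328745856, -1.063401549047354], [0.0, 0.0, 0.0, 1.0]] ['frame', 'camera_matrix', 'view']
```

View pics/scene0.png

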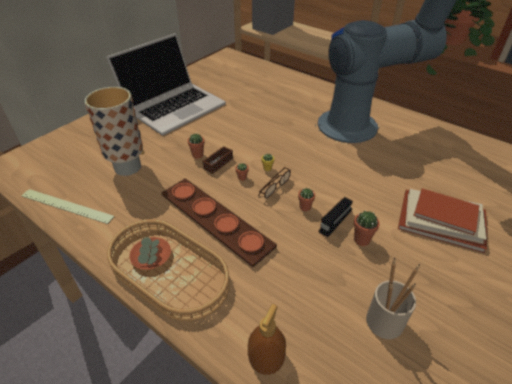

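View pics/top0.png

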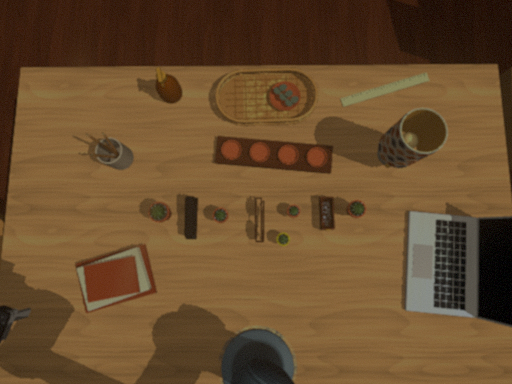

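The top view shows the lamp at right (~405,145), so its side is −y. The saucers are at about (231,149), (259,152), (288,155) and (316,156). The pots are at (160,212), (221,215), (293,211) and (357,209), with the yellow decoy at (283,239) and the glasses at (260,220).

```bash
cat > h.py <<'E'
import numpy as np,cv2
from plant import status,cams
def ray(s,uv,z):
    V=s["view"];R=V[:3,:3];c=-R.T@V[:3,3];K=s["camera_matrix"]
    d=R.T@np.array([(uv[0]-K[0,2])/K[0,0],-(uv[1]-K[1,2])/K[1,1],-1]);
    return c+d*(z-c[2])/d[2]
def pix(s,p):
    q=s["view"][:3,:3]@np.array(p)+s["view"][:3,3];K=s["camera_matrix"]
    return np.array([K[0,0]*q[0]/-q[2]+K[0,2],K[1,1]*-q[1]/-q[2]+K[1,2]])
def blobs(m,amin):
    n,l,st,ce=cv2.connectedComponentsWithStats(m.astype(np.uint8))
    return [(ce[i],st[i]) for i in range(1,n) if st[i,4]>=amin]
def masks(f):
    h=cv2.cvtColor(f,cv2.COLOR_RGB2HSV).astype(int);H,S,V=h[...,0],h[...,1],h[...,2]
    green=(H>35)&(H<95)&(S>60); red=((H<9)|(H>172))&(S>115)&(V>60)
    return green,red
E
python3 - <<'E'
from h import *
np.set_printoptions(precision=4,suppress=True)
for n in ["top","scene"]:
    s=cams.snapshot(n);g,r=masks(s["frame"])
    V=s["view"];print(n,"cam",-V[:3,:3].T@V[:3,3])
    for nm,m in (("g",g),("r",r)):
        for c,st in blobs(m,12):
            if st[4]<900: print(nm,c,st, ray(s,c,.06 if nm=="g" else .028)[:2])
    cv2.imwrite(f"pics/{n}1.png",cv2.resize((s["frame"][185:250,140:380] if n=="top" else s["frame"][120:260,150:400])[:,:,::-1],None,fx=3,fy=3,interpolation=cv2.INTER_CUBIC))
E
```

```text
top cam [ 0.364  -0.0195  1.1295]
g [358.9706 208.3824] [355 205   8   8  34] [ 0.4615 -0.3045]
g [294.3333 211.    ] [292 208   5   6  21] [ 0.4543 -0.1126]
g [220.3333 215.2222] [217 212   7   7  27] [0.4423 0.1076]
g [283.9167 239.1667] [282 237   5   6  12] [ 0.3714 -0.0806]
g [489.0714 258.7143] [486 256   7   6  14] [ 0.3143 -0.6743]
g [482.6429 271.0714] [480 267   6  10  14] [ 0.2793 -0.6525]
g [498.0769 269.0769] [497 266   3   8  13] [ 0.2849 -0.6973]
g [485. 287.] [482 285   7   5  12] [ 0.2346 -0.6551]
scene cam [1.1409 0.4892 0.7829]
g [477.4061  19.5927] [452   0  42  46 852] [-1.2207  0.0877]
g [451.5652  16.2609] [449  13   8   6  23] [-1.1855 -0.0342]
g [469.6949  51.9153] [465  49  11   7  59] [-0.7776  0.1803]
g [430.3333  69.8889] [427  65   9   9  45] [-0.4922  0.1081]
g [195.4848 138.3939] [191 135  10   8  66] [ 0.4557 -0.2999]
g [267.7    156.9667] [264 155   8   5  30] [ 0.3887 -0.0623]
g [241.7742 166.4194] [239 164   7   6  31] [ 0.4717 -0.0943]
g [306.5152 192.9394] [302 189  10   9  66] [0.4493 0.1158]
g [367.0923 219.    ] [359 212  17  15 195] [0.4349 0
[... 350 characters left out ...]
5   4  13] [ 0.5211 -0.5995]
r [196.9362 149.1383] [189 141  15  17  94] [ 0.4648 -0.2889]
r [241.9375 174.5   ] [237 171  10   8  32] [ 0.4709 -0.0953]
r [183.1568 191.1441] [170 181  27  20 236] [ 0.6308 -0.1788]
r [403.5    211.5085] [399 191   9  36 118] [0.3172 0.344 ]
r [203.2313 206.2551] [188 197  31  19 294] [ 0.639  -0.0919]
r [305.6912 203.1471] [301 197  13  13  68] [0.4547 0.12  ]
r [225.6936 222.9899] [213 212  27  23 297] [ 0.647  -0.0029]
r [362.8483 234.3146] [355 222  22  23 178] [0.459  0.2957]
r [250.4429 241.4   ] [237 230  28  23 350] [0.655  0.0868]
r [468.5043 242.287 ] [445 236  42  13 115] [0.3182 0.5147]
r [151.1104 254.4351] [131 240  39  29 308] [ 0.8359 -0.0752]
```

View pics/top1.png

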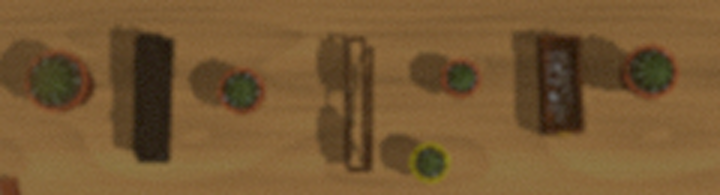

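The crop shows four brown rims, with crop centres at about (59,81) large, (242,91) small, (460,77) mini and (651,71) medium. The yellow decoy is at (430,162) and the glasses at (358,103).

```bash
python3 - <<'E'
from h import *
np.set_printoptions(precision=4,suppress=True)
s=cams.snapshot("top");f=s["frame"]
h=cv2.cvtColor(f,cv2.COLOR_RGB2HSV).astype(int)
for u,v in [(231,149),(260,152),(288,155),(316,156),(245,151),(270,180)]: print(h[v,u])
sub=f[130:180,205:345,0].astype(int)
m=np.zeros(f.shape[:2],bool);m[130:180,205:345]=(h[130:180,205:345,2]>75)&(h[130:180,205:345,0]<10)
P=[]
for c,st in blobs(m,60): print(c,st,ray(s,c,.026)[:2])
for n,x,y,z in [("large",59,81,.072),("small",242,91,.052),("mini",460,77,.042),("medium",651,71,.062),("decoy",430,162,.042)]:
    uv=(140+(x+.5)/3-.5,185+(y+.5)/3-.5)
    print(n,ray(s,uv,z)[:2])
# green rays top-of-cactus in scene, at mid-height of globe
sc=cams.snapshot("scene")
for n,uv,z in [("large",(367.1,219),.082),("small",(306.5,193),.058),("mini",(241.8,166.4),.046),("medium",(195.5,138.4),.07)]:
    print("scene",n,ray(sc,uv,z)[:2])
w=cams.snapshot("wrist");V=w["view"];print(V,-V[:3,:3].T@V[:3,3],w["camera_matrix"])
E
```

```text
[  9 182 132]
[ 10 187 131]
[  9 181 131]
[ 10 189 131]
[ 13 182  70]
[ 17 143 137]
large [0.4523 0.2866]
small [0.4435 0.1085]
mini [ 0.4578 -0.1101]
medium [ 0.4615 -0.2972]
decoy [ 0.373  -0.0789]
scene large [0.4564 0.2948]
scene small [0.4476 0.1148]
scene mini [ 0.4587 -0.1056]
scene medium [ 0.4652 -0.2889]
[[ 0.3238  0.9461 -0.0005 -0.6506]
 [-0.914   0.3127 -0.2585  0.0268]
 [-0.2444  0.0842  0.966  -0.3911]
 [ 0.      0.      0.      1.    ]] [0.1396 0.6401 0.3844] [[332.3766   0.     258.6732]
 [  0.     332.3766 194.8591]
 [  0.       0.       1.    ]]
```

```bash
python3 -m handwheel '0 0 0 7.1 1;0 0 0 7.1 1;0 0 0 7.1 1;0 0 0 7.1 1;0 0 0 7.1 1;0 0 0 7.1 1;0 0 0 7.1 1;0 0 0 7.1 1' 15; python3 -m handwheel '0 0 0 7.1 1;0 0 0 7.1 1;-0.03 0.022 0 0 1;-0.03 0.022 0 0 1;-0.03 0.022 0 0 1;-0.03 0.022 0 0 1;-0.03 0.022 0 0 1;-0.03 0.022 0 0 1'; python3 -m handwheel '-0.03 0.022 0 0 1;-0.03 0.022 0 0 1;-0.03 0.022 0 0 1;-0.03 0.022 0 0 1;-0.025 0.022 0 0 1;0 0 0 0 1;0 0 0 0 1'
python3 - <<'E'
from h import *
s=cams.snapshot("wrist");cv2.imwrite("pics/w0.png",s["frame"][:,:,::-1])
for z in(.06,): print(pix(s,list(status.state()["position"][:2])+[z]))
E
```

```text
time_s: 1.02
position: [0.2105, 0.6149, 0.2054]
tool_rot: [0.616, 0.788, -0.0, 0.0]
force: [-0.6, -0.9, 0.3]
opening: 0.0937
finger_force: 0.0
time_s: 1.68
position: [0.3435, 0.4337, 0.2056]
tool_rot: [0.706, 0.708, 0.0, 0.0]
force: [-1.1, 0.7, 0.5]
opening: 0.0938
finger_force: 0.0
time_s: 2.27
position: [0.4538, 0.2894, 0.2055]
tool_rot: [0.708, 0.707, 0.0, -0.0]
force: [-0.3, 0.9, 0.6]
opening: 0.0939
finger_force: 0.0
[257.76328327 183.47534153]
```

View pics/w0.png

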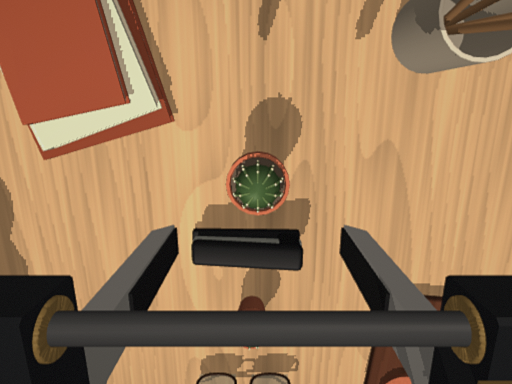

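The wrist view shows the large pot's rim at about (258,183), right under the TCP projection. The stapler at (247,250) is clear of the fingers.

```bash
cat >> h.py <<'E'
def rim(s,z,approx,rad):
    """rim centre from wrist view: red/green blob near approx world xy at height z"""
    f=s["frame"];h=cv2.cvtColor(f,cv2.COLOR_RGB2HSV).astype(int);H,S,V=h[...,0],h[...,1],h[...,2]
    m=((((H<9)|(H>172))&(S>120)&(V>60))|((H>32)&(H<95)&(S>60))).astype(np.uint8)
    a=pix(s,[*approx,z]);w=np.zeros_like(m);cv2.circle(w,tuple(int(v) for v in a),int(rad),1,-1);m*=w
    m=cv2.morphologyEx(m,cv2.MORPH_CLOSE,np.ones((5,5)));m=cv2.morphologyEx(m,cv2.MORPH_OPEN,np.ones((3,3)))
    c=max(cv2.findContours(m,cv2.RETR_EXTERNAL,cv2.CHAIN_APPROX_NONE)[0],key=cv2.contourArea)
    e=cv2.fitEllipse(cv2.convexHull(c));p=ray(s,e[0],z)
    q=ray(s,(e[0][0]+e[1][0]/2,e[0][1]),z)
    return p[:2],e,2*np.linalg.norm(q-p)
E
python3 - <<'E'
from h import *
s=cams.snapshot("wrist");p=status.state()["position"]
print(p,rim(s,.072,(.453,.289),55))
E
```

```text
[0.45257803 0.29094636 0.20537836] (array([0.45286872, 0.29353814]), ((258.3643493652344, 183.99179077148438), (61.853118896484375, 61.928653717041016), 154.05386352539062), np.float64(0.059721561096787425))
```

```bash
python3 -m handwheel '0.0025 0 0 0 1;0 0 0.035 0 1;0 0 0.035 0 1;0 0 0.035 0 1;0 0 0.03 0 1;0 0 0.015 0 1;0 0 0.009 0 1;0 0 0 0 1' 15; python3 -m handwheel '0 0 0 0 0.5;0 0 0 0 0.5;0 0 0 0 0.5;0 0 0 0 0.5;0 0 0 0 0.5;0 0 0 0 0.5;0 0 0 0 0.5;0 0 0 0 0.5' 15
```

```text
time_s: 3.03
position: [0.4511, 0.2934, 0.0445]
tool_rot: [0.706, 0.708, -0.002, -0.001]
force: [0.5, -0.3, -0.7]
opening: 0.0938
finger_force: 0.0
time_s: 3.7
position: [0.4536, 0.2931, 0.0473]
tool_rot: [0.706, 0.708, 0.0, 0.0]
force: [-2.2, -0.6, 5.1]
opening: 0.0617
finger_force: 15.0
```

```bash
python3 -m handwheel '0 0 -0.01 0 0.5;0 0 -0.03 0 0.5;0 0 -0.04 0 0.5;0 0 -0.04 0 0.5;0 0 -0.04 0 0.5;-0.02 0.015 -0.015 0 0.5;-0.03 0.02 0 0 0.5;-0.03 0.02 0 0 0.5'; python3 -m handwheel '-0.03 0.02 0 0 0.5;-0.03 0.02 0 0 0.5;-0.03 0.02 0 0 0.5;-0.03 0.02 0 0 0.5;-0.03 0.02 0 0 0.5;-0.03 0.02 0 0 0.5;-0.03 0.02 0 0 0.5;-0.02 0.01 0 0 0.5';  python3 -m handwheel '0 0 0 0 0.5;0 0 0 0 0.5;0 0 0 0 0.5;0 0 0 0 0.5'
python3 - <<'E'
from h import *
s=cams.snapshot("wrist");cv2.imwrite("pics/w1.png",s["frame"][:,:,::-1])
print(status.state()["position"],pix(s,[.655,.087,.028]),pix(s,[.647,-.003,.028]))
E
```

```text
time_s: 4.37
position: [0.5091, 0.2127, 0.2236]
tool_rot: [0.706, 0.709, 0.001, 0.001]
force: [-0.2, -0.4, -2.0]
opening: 0.0615
finger_force: 15.0
time_s: 5.03
position: [0.6596, -0.0198, 0.2208]
tool_rot: [0.707, 0.707, -0.0, -0.0]
force: [0.6, 0.2, -2.8]
opening: 0.0615
finger_force: 15.0
time_s: 5.37
position: [0.658, -0.0156, 0.2213]
tool_rot: [0.706, 0.708, -0.0, -0.0]
force: [0.4, -0.4, -1.0]
opening: 0.0618
finger_force: 15.0
[ 0.65807072 -0.0154743   0.22142322] [256.16232555  80.06388097] [249.00543405 163.92537481]
```

View pics/w1.png

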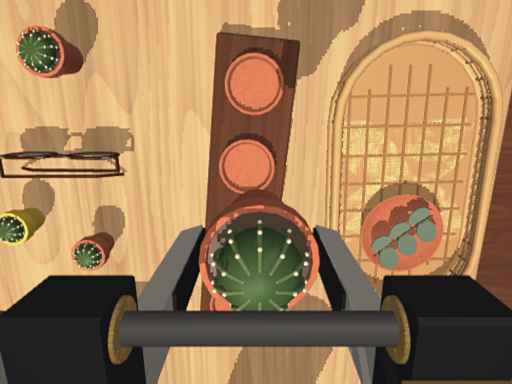

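The end saucer is at about (254,83), the second at (247,166), and the held rim centre is at about (259,260). I'll measure these.

```bash
cat >> h.py <<'E'
def saucer(s,approx,rad=45):
    f=s["frame"];h=cv2.cvtColor(f,cv2.COLOR_RGB2HSV).astype(int);H,S,V=h[...,0],h[...,1],h[...,2]
    m=((H<13)&(V>125)&(S>100)).astype(np.uint8)
    a=pix(s,[*approx,.028]);w=np.zeros_like(m);cv2.circle(w,tuple(int(v) for v in a),rad,1,-1);m*=w
    m=cv2.morphologyEx(m,cv2.MORPH_CLOSE,np.ones((5,5)));m=cv2.morphologyEx(m,cv2.MORPH_OPEN,np.ones((3,3)))
    c=max(cv2.findContours(m,cv2.RETR_EXTERNAL,cv2.CHAIN_APPROX_NONE)[0],key=cv2.contourArea)
    e=cv2.fitEllipse(cv2.convexHull(c));return ray(s,e[0],.027)[:2],e
E
python3 - <<'E'
from h import *
s=cams.snapshot("wrist");p=status.state()["position"]
a=saucer(s,(.655,.087));b=saucer(s,(.647,-.003),43);print(a,b,a[0]-b[0],np.linalg.norm(a[0]-b[0]))
r=rim(s,p[2]+.026,p[:2],75);print(p,r,r[0]-p[:2])
E
```

```text
(array([0.6523422 , 0.08342935]), ((253.55799865722656, 83.71797943115234), (59.435890197753906, 63.25978088378906), 173.85252380371094)) (array([ 0.64390687, -0.00627533]), ((246.19741821289062, 166.64053344726562), (55.44109344482422, 56.63417434692383), 104.16012573242188)) [0.00843533 0.08970468] 0.0901004148567733
[ 0.65819327 -0.0154832   0.22157254] (array([ 0.65740045, -0.01212735]), ((256.95648193359375, 255.8354949951172), (117.35230255126953, 136.4204559326172), 11.66888427734375), np.float64(0.05886322039173451)) [-0.00079282  0.00335584]
```

```bash
python3 -m handwheel '0.03 -0.002 0 0 0.5;0.034 -0.002 0 0 0.5;0.034 -0.002 0 0 0.5;0 0 0.03 0 0.5;0 0 0.03 0 0.5;0 0 0.03 0 0.5;0 0 0.03 0 0.5;0 0 0.015 0 0.5'; python3 -m handwheel '0 0 0.008 0 0.5;0 0 0.004 0 0.5;0 0 0 0 0.5;0 0 0 0 0.5;0 0 0 0 0.5;0 0 0 0 0.5'; python3 - <<'E'
from h import *
s=cams.snapshot("wrist");cv2.imwrite("pics/w2.png",s["frame"][:,:,::-1]);x=status.state();print(x["position"],x["force"])
E
```

```text
time_s: 6.13
position: [0.6496, 0.0823, 0.0823]
tool_rot: [0.706, 0.708, -0.002, -0.002]
force: [-0.7, 0.5, -2.8]
opening: 0.0615
finger_force: 15.0
time_s: 6.63
position: [0.6536, 0.0812, 0.0763]
tool_rot: [0.706, 0.708, 0.001, 0.001]
force: [0.3, -0.5, -2.1]
opening: 0.0617
finger_force: 15.0
[0.65340158 0.0811707  0.0759487 ] [-0.70892207 -0.85692514 -1.72597785]
```

View pics/w2.png

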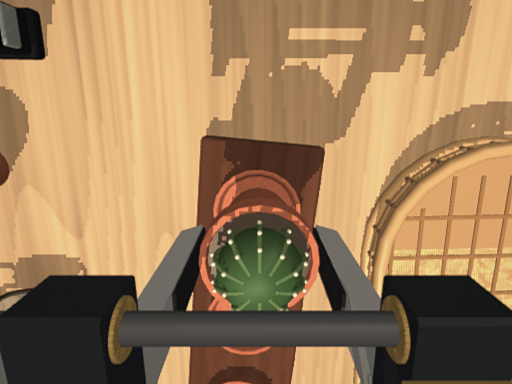

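The pot hangs centred over the end saucer (around (257,260)), about 8 mm above the floor. Next I'll creep down.

```bash
python3 -m handwheel '0.0015 -0.001 0.002 0 0.5;0 0 0.002 0 0.5;0 0 0.001 0 0.5;0 0 0.001 0 0.5;0 0 0 0 0.5;0 0 0 0 0.5'; python3 -m handwheel '0 0 0.001 0 0.5;0 0 0 0 0.5;0 0 0.001 0 0.5;0 0 0 0 0.5;0 0 0 0 0.5;0 0 0 0 0.5'
```

```text
time_s: 7.18
position: [0.6514, 0.0831, 0.0694]
tool_rot: [0.706, 0.708, -0.0, -0.0]
force: [-4.2, 1.9, 5.4]
opening: 0.0619
finger_force: 15.0
time_s: 7.68
position: [0.6515, 0.0834, 0.0693]
tool_rot: [0.706, 0.708, -0.0, -0.001]
force: [-7.9, 2.6, 15.0]
opening: 0.0611
finger_force: 15.0
```

```bash
python3 -m handwheel '0 0 -0.001 0 0.5;0 0 -0.0005 0 0.5;0 0 0 0 0.5;0 0 0 0 0.5'; python3 -m handwheel '0 0 0 0 0.68;0 0 0 0 0.72;0 0 0 0 0.75;0 0 0 0 0.8;0 0 0 0 1;0 0 0 0 1;0 0 0 0 1'; python3 -m handwheel '0 0 -0.005 0 1;0 0 -0.01 0 1;0 0 -0.03 0 1;0 0 -0.04 0 1;0 0 -0.04 0 1;0 0 -0.03 0 1;0 0 0 0 1;0 0 0 0 1';python3 - <<'E'
from h import *
s=cams.snapshot("wrist");cv2.imwrite("pics/w3.png",s["frame"][:,:,::-1]);x=status.state();print(x["position"],x["force"])
print(rim(s,.094,(.652,.083),60))
E
```

```text
time_s: 8.02
position: [0.6516, 0.0831, 0.0694]
tool_rot: [0.706, 0.708, 0.0, -0.0]
force: [-4.3, 1.0, 7.8]
opening: 0.0617
finger_force: 15.0
time_s: 8.6
position: [0.6514, 0.0827, 0.0678]
tool_rot: [0.706, 0.708, -0.0, -0.0]
force: [0.7, -0.2, 0.5]
opening: 0.0914
finger_force: 0.0
time_s: 9.27
position: [0.653, 0.0827, 0.227]
tool_rot: [0.706, 0.708, 0.002, 0.002]
force: [0.5, -0.2, -1.2]
opening: 0.0944
finger_force: 0.0
[0.6517221  0.08277259 0.22416335] [-0.09210492  0.17711626 -0.24222717]
(array([0.65357983, 0.07752473]), ((258.1272277832031, 192.4463348388672), (77.35647583007812, 116.70425415039062), 14.902997016906738), np.float64(0.07516908867873313))
```

View pics/w3.png

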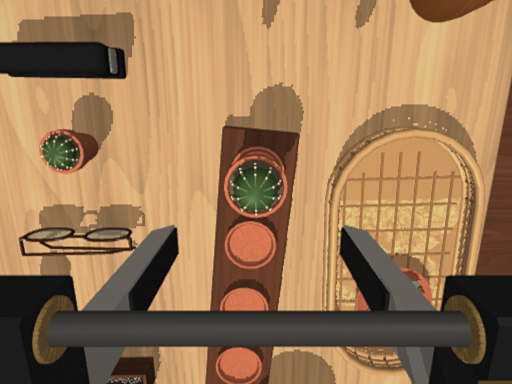

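The large pot stands in the end saucer, with its rim at about (255,187). The small pot is at about (62,151), and the free saucers are at (250,245), (244,305) and (240,363).

```bash
python3 - <<'E'
from h import *
s=cams.snapshot("wrist")
print(ray(s,(255,187),.094),pix(s,[.6523,.0834,.094]),ray(s,(61,151),.052))
print(pix(s,[.6523+.03,.0834,.028]),pix(s,[.6523,.0834+.032,.028]))
E
python3 -m handwheel '0.0055 -0.035 0 0 1;0.0055 -0.035 0 0 1;0.0055 -0.035 0 0 1;0.0055 -0.035 0 0 1;0.0055 -0.035 0 0 1;0.0055 -0.033 0 0 1;0 0 0 0 1;0 0 0 0 1'; python3 - <<'E'
from h import *
s=cams.snapshot("wrist");p=status.state()["position"]
print(p,rim(s,.052,(.4437,.1155),42))
E
```

```text
[0.64858432 0.08371874 0.094     ] [258.87894694 187.32916788] [0.44332421 0.11232933 0.052     ]
[284.83834152 173.77235164] [258.80776121 145.78554175]
time_s: 10.03
position: [0.4416, 0.1157, 0.2213]
tool_rot: [0.706, 0.708, -0.001, -0.001]
force: [-0.1, 0.3, 1.0]
opening: 0.0941
finger_force: 0.0
[0.44288073 0.11540607 0.22193196] (array([0.44425489, 0.1125324 ]), ((261.3907775878906, 182.10227966308594), (41.39171600341797, 42.29150390625), 10.98501968383789), np.float64(0.04447777105625921))
```

```bash
python3 -m handwheel '-0.003 0.001 0 0 1;0 0 0.038 0 1;0 0 0.038 0 1;0 0 0.038 0 1;0 0 0.038 0 1;0 0 0.028 0 1;0 0 0.015 0 1;0 0 0 0 1' 12; python3 -m handwheel '0 0 0 0 0.35;0 0 0 0 0.35;0 0 0 0 0.35;0 0 0 0 0.35;0 0 0 0 0.35;0 0 0 0 0.35;0 0 0 0 0.35;0 0 0 0 0.35' 12
```

```text
time_s: 10.75
position: [0.4419, 0.1118, 0.0237]
tool_rot: [0.707, 0.707, -0.003, -0.003]
force: [-0.3, -0.5, 0.2]
opening: 0.0942
finger_force: 0.0
time_s: 11.42
position: [0.4446, 0.1124, 0.0283]
tool_rot: [0.706, 0.708, 0.0, 0.0]
force: [-0.0, 0.4, 1.6]
opening: 0.0465
finger_force: 12.0
```

```bash
python3 -m handwheel '0 0 -0.01 0 0.35;0 0 -0.03 0 0.35;0 0 -0.04 0 0.35;0 0 -0.04 0 0.35;0 0 -0.04 0 0.35;0 0 -0.03 0 0.35;-0.026 0.024 0 0 0.35;-0.026 0.024 0 0 0.35'; python3 -m handwheel '-0.026 0.024 0 0 0.35;-0.026 0.024 0 0 0.35;-0.026 0.024 0 0 0.35;-0.026 0.024 0 0 0.35;-0.026 0.024 0 0 0.35;-0.0265 0.024 0 0 0.35;0 0 0 0 0.35;0 0 0 0 0.35'; python3 -m handwheel '0 0 0.03 0 0.35;0 0 0.03 0 0.35;0 0 0.03 0 0.35;0 0 0.03 0 0.35;0 0 0.02 0 0.35;0 0 0.008 0 0.35;0 0 0 0 0.35;0 0 0 0 0.35'; python3 - <<'E'
from h import *
s=cams.snapshot("wrist");x=status.state();p=x["position"];print(p,x["force"])
cv2.imwrite("pics/w4.png",s["frame"][:,:,::-1])
print(saucer(s,(.6439,-.0063),55))
print(pix(s,[.6486,.0837,.094]))
E
```

```text
time_s: 12.08
position: [0.4941, 0.0606, 0.222]
tool_rot: [0.705, 0.709, 0.002, 0.003]
force: [0.5, 0.6, -1.5]
opening: 0.0466
finger_force: 12.0
time_s: 12.75
position: [0.637, -0.0969, 0.2176]
tool_rot: [0.707, 0.707, -0.0, -0.001]
force: [0.2, 0.2, -0.6]
opening: 0.0467
finger_force: 12.0
time_s: 13.42
position: [0.6371, -0.0952, 0.0712]
tool_rot: [0.706, 0.708, 0.0, 0.0]
force: [0.3, -0.5, -1.3]
opening: 0.0465
finger_force: 12.0
[ 0.63784615 -0.09563881  0.07215387] [-0.29417117 -0.01161101 -1.44063664]
(array([ 0.6435705 , -0.00574307]), ((268.8560485839844, 84.02455139160156), (100.26692962646484, 104.82546997070312), 32.581687927246094))
[ 290.235797   -178.43281956]
```

View pics/w4.png

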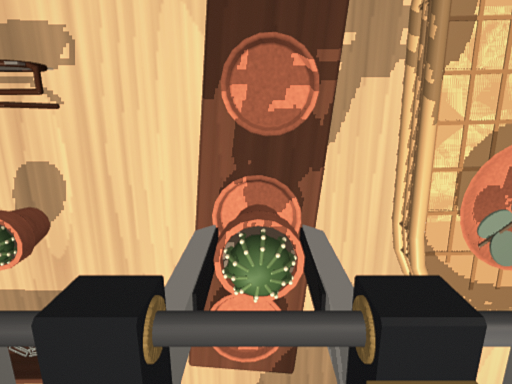

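The small pot is over the third saucer (around (258,265)), and the second saucer at (269,84) is free.

```bash
python3 -m handwheel '0 -0.002 0.008 0 0.35;0 0 0.006 0 0.35;0 0 0.004 0 0.35;0 0 0.001 0 0.35;0 0 0.001 0 0.35;0 0 0 0 0.35;0 0 0 0 0.35'; python3 -m handwheel '0 0 0.001 0 0.35;0 0 0 0 0.35;0 0 0.001 0 0.35;0 0 0 0 0.35;0 0 0 0 0.35'
```

```text
time_s: 14.05
position: [0.635, -0.0959, 0.0503]
tool_rot: [0.706, 0.708, 0.0, 0.0]
force: [-1.4, 0.8, 1.8]
opening: 0.0467
finger_force: 12.0
time_s: 14.47
position: [0.6351, -0.096, 0.0502]
tool_rot: [0.706, 0.708, -0.0, 0.0]
force: [-6.5, 2.0, 12.6]
opening: 0.0467
finger_force: 12.0
```

```bash
python3 -m handwheel '0 0 -0.001 0 0.35;0 0 -0.001 0 0.35;0 0 0 0 0.35;0 0 0 0 0.35;0 0 0 0 0.52;0 0 0 0 0.56;0 0 0 0 0.6;0 0 0 0 0.7'; python3 -m handwheel '0 0 0 0 1;0 0 0 0 1;0 0 -0.005 0 1;0 0 -0.01 0 1;0 0 -0.03 0 1;0 0 -0.04 0 1;0 0 -0.04 0 1;0 0 -0.04 0 1'; python3 -m handwheel '-0.025 -0.022 0 0 1;-0.025 -0.022 0 0 1;-0.025 -0.022 0 0 1;-0.025 -0.022 0 0 1;-0.025 -0.022 0 0 1;-0.025 -0.022 0 0 1;-0.025 -0.022 0 0 1;-0.02 -0.02 0 0 1'; python3 -m handwheel '0 0 0 0 1;0 0 0 0 1;0 0 0 0 1'; python3 - <<'E'
from h import *
s=cams.snapshot("wrist");p=status.state()["position"]
cv2.imwrite("pics/w5.png",s["frame"][:,:,::-1])
print(p,pix(s,[.462,-.292,.062]),rim(s,.062,(.462,-.292),46))
E
```

```text
time_s: 15.13
position: [0.6346, -0.0957, 0.0496]
tool_rot: [0.706, 0.708, -0.0, -0.0]
force: [0.1, 0.2, 0.3]
opening: 0.0602
finger_force: 0.0
time_s: 15.8
position: [0.6346, -0.0956, 0.2178]
tool_rot: [0.706, 0.708, 0.0, 0.0]
force: [0.9, -0.4, 0.4]
opening: 0.0938
finger_force: 0.0
time_s: 16.47
position: [0.46, -0.2926, 0.2163]
tool_rot: [0.707, 0.708, -0.0, 0.001]
force: [0.5, 0.0, -0.1]
opening: 0.094
finger_force: 0.0
time_s: 16.72
position: [0.4616, -0.2908, 0.2157]
tool_rot: [0.706, 0.708, 0.0, 0.001]
force: [-0.2, -0.0, 1.3]
opening: 0.0941
finger_force: 0.0
[ 0.46187501 -0.29043321  0.21555799] [258.70945006 183.57419609] (array([ 0.46171646, -0.29455799]), ((258.4293212890625, 185.99456787109375), (50.114200592041016, 50.633827209472656), 8.964675903320312), np.float64(0.05161481703475091))
```

View pics/w5.png

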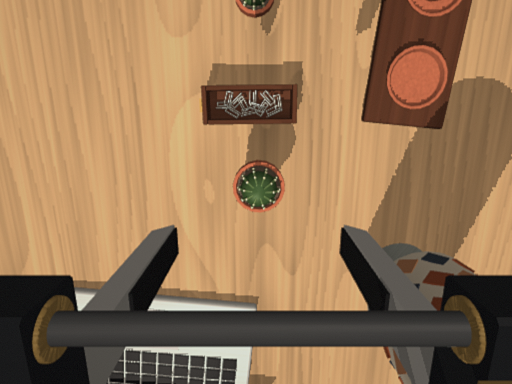

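The medium pot's rim is at (258,186), with the paper-clip tray at (250,104). The lamp foot and shade are at the lower right, around (400,250)–(440,300). I'll check that clearance before going down.

```bash
python3 - <<'E'
from h import *
s=cams.snapshot("wrist")
print("foot edge",ray(s,(395,245),.01),ray(s,(383,258),.01))
t=cams.snapshot("top")
print("shade top c",ray(t,(422,132),.246),"edge",ray(t,(445,132),.246),ray(t,(399,132),.246)); sc=cams.snapshot("scene")
print("scene foot",ray(sc,(127,163),.01),"shade",ray(sc,(110,98),.246))
E
```

```text
foot edge [ 0.63275544 -0.38190546  0.01      ] [ 0.6195266  -0.39965759  0.01      ]
shade top c [ 0.63775302 -0.42206022  0.246     ] edge [ 0.63745202 -0.47986156  0.246     ] [ 0.63805448 -0.36417215  0.246     ]
scene foot [ 0.63778966 -0.42771745  0.01      ] shade [ 0.64227951 -0.41194422  0.246     ]
```

```bash
python3 -m handwheel '-0.0038 0 0 0 1;0 0 0.035 0 1;0 0 0.035 0 1;0 0 0.035 0 1;0 0 0.035 0 1;0 0 0.025 0 1;0 0 0.015 0 1;0 0 0 0 1' 14; python3 -m handwheel '0 0 0 0 0.4;0 0 0 0 0.4;0 0 0 0 0.4;0 0 0 0 0.4;0 0 0 0 0.4;0 0 0 0 0.4;0 0 0 0 0.4;0 0 0 0 0.4' 14
```

```text
time_s: 17.58
position: [0.4591, -0.2925, 0.0309]
tool_rot: [0.706, 0.708, -0.0, -0.004]
force: [0.4, -0.2, -1.2]
opening: 0.0941
finger_force: 0.0
time_s: 18.25
position: [0.4614, -0.2951, 0.0355]
tool_rot: [0.706, 0.708, 0.0, 0.0]
force: [-0.5, 0.5, 2.1]
opening: 0.0541
finger_force: 14.0
```

```bash
python3 -m handwheel '0 0 -0.01 0 0.4;0 0 -0.03 0 0.4;0 0 -0.04 0 0.4;0 0 -0.04 0 0.4;0 0 -0.04 0 0.4;0 0 -0.025 0 0.4;0 0 0 0 0.4'; python3 -m handwheel '0.029 0.018 0 0 0.4;0.029 0.018 0 0 0.4;0.029 0.018 0 0 0.4;0.029 0.018 0 0 0.4;0.029 0.018 0 0 0.4;0.029 0.018 0 0 0.4;0.029 0.018 0 0 0.4;0.029 0.018 0 0 0.4'; python3 -m handwheel '0.029 0.019 0 0 0.4;0.029 0.019 0 0 0.4;0.0 0.0 0 0 0.4;0 0 0 0 0.4;0 0 0 0 0.4;0 0 0 0 0.4'; python3 - <<'E'
from h import *
s=cams.snapshot("wrist");p=status.state()["position"];print(p)
cv2.imwrite("pics/w6.png",s["frame"][:,:,::-1])
print(pix(s,[.6523,.0834,.094]))
E
```

```text
time_s: 18.83
position: [0.4637, -0.2972, 0.2275]
tool_rot: [0.706, 0.708, 0.0, 0.006]
force: [0.7, -0.8, -1.0]
opening: 0.0537
finger_force: 14.0
time_s: 19.5
position: [0.6042, -0.0607, 0.2177]
tool_rot: [0.706, 0.708, -0.001, -0.002]
force: [-0.0, -0.6, -1.5]
opening: 0.0536
finger_force: 14.0
time_s: 20.0
position: [0.6417, -0.0054, 0.2189]
tool_rot: [0.707, 0.707, -0.001, -0.001]
force: [0.1, 0.4, -2.7]
opening: 0.0538
finger_force: 14.0
[ 0.6418304  -0.00558819  0.21926283]
[270.96088158  90.72754786]
```

View pics/w6.png

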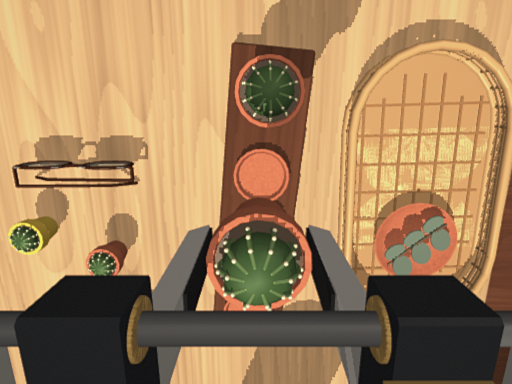

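The large pot's rim is at (270,90), centred in its saucer. The second saucer, at (262,174), is free and lies below the held pot.

```bash
python3 -m handwheel '0 0.002 0.03 0 0.4;0 0 0.035 0 0.4;0 0 0.035 0 0.4;0 0 0.03 0 0.4;0 0 0.015 0 0.4;0 0 0.006 0 0.4;0 0 0 0 0.4;0 0 0 0 0.4';python3 -m handwheel '0 0 0 0 0.4;0 0 0 0 0.4'; 
```

```text
time_s: 20.72
position: [0.6459, -0.0051, 0.0708]
tool_rot: [0.707, 0.708, 0.001, 0.001]
force: [-0.4, -0.4, -0.8]
opening: 0.0535
finger_force: 14.0
time_s: 20.88
position: [0.6463, -0.0049, 0.0714]
tool_rot: [0.706, 0.708, 0.001, 0.002]
force: [-0.1, 0.7, -2.1]
opening: 0.0537
finger_force: 14.0
```

```bash
python3 -m handwheel '-0.001 -0.002 0.005 0 0.4;0 0 0.003 0 0.4;0 0 0.002 0 0.4;0 0 0.001 0 0.4;0 0 0 0 0.4;0 0 0 0 0.4';python3 -m handwheel '0 0 0.001 0 0.4;0 0 0 0 0.4;0 0 0.001 0 0.4;0 0 0 0 0.4;0 0 0 0 0.4;0 0 0 0 0.4' 
```

```text
time_s: 21.38
position: [0.6426, -0.0055, 0.0579]
tool_rot: [0.706, 0.708, 0.0, -0.0]
force: [0.0, -0.6, -1.4]
opening: 0.0534
finger_force: 14.0
time_s: 21.88
position: [0.6429, -0.0057, 0.0576]
tool_rot: [0.706, 0.708, -0.0, 0.0]
force: [-5.2, -0.6, 9.2]
opening: 0.0537
finger_force: 14.0
```

```bash
python3 -m handwheel '0 0 -0.001 0 0.4;0 0 -0.0005 0 0.4;0 0 0 0 0.4;0 0 0 0 0.4;0 0 0 0 0.6;0 0 0 0 0.64;0 0 0 0 0.7;0 0 0 0 1'; python3 -m handwheel '0 0 0 0 1;0 0 0 0 1;0 0 -0.005 0 1;0 0 -0.01 0 1;0 0 -0.03 0 1;0 0 -0.04 0 1;0 0 -0.04 0 1;0 0 -0.036 0 1'; python3 -m handwheel '-0.017 -0.031 0 0 1;-0.017 -0.031 0 0 1;-0.017 -0.031 0 0 1;-0.017 -0.031 0 0 1;-0.017 -0.031 0 0 1;-0.016 -0.03 0 0 1;0 0 0 0 1;0 0 0 0 1'; python3 - <<'E'
from h import *
s=cams.snapshot("wrist");p=status.state()["position"]
cv2.imwrite("pics/w7.png",s["frame"][:,:,::-1])
print(p,pix(s,[.458,-.107,.042]),rim(s,.042,(.458,-.107),36))
E
```

```text
time_s: 22.55
position: [0.6426, -0.0055, 0.0573]
tool_rot: [0.706, 0.708, -0.0, -0.0]
force: [-0.6, 0.3, -0.4]
opening: 0.0692
finger_force: 0.0
time_s: 23.22
position: [0.6429, -0.0055, 0.2222]
tool_rot: [0.706, 0.708, 0.001, 0.001]
force: [0.2, 0.2, 1.0]
opening: 0.0945
finger_force: 0.0
time_s: 23.88
position: [0.4574, -0.1075, 0.2197]
tool_rot: [0.707, 0.707, 0.0, 0.001]
force: [0.3, 0.9, 0.1]
opening: 0.094
finger_force: 0.0
[ 0.45816918 -0.10717264  0.21968402] [258.73789501 177.03555945] (array([ 0.45732611, -0.10841618]), ((258.1241455078125, 178.30062866210938), (34.30896759033203, 35.22398376464844), 2.069761276245117), np.float64(0.0376452938858762))
```

View pics/w7.png

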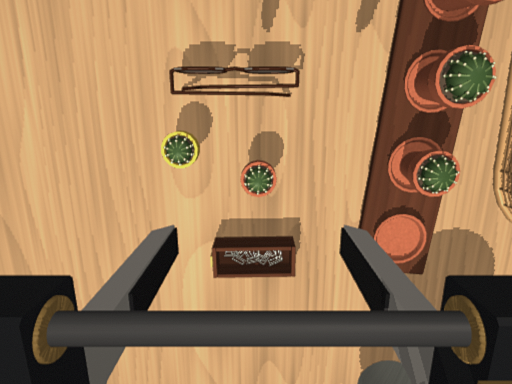

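The mini rim is at (258,178), the decoy at (180,149), and the glasses at (235,82) look undisturbed. I'll go down with the gripper part open.

```bash
python3 -m handwheel '-0.001 -0.001 0.035 0 0.65;0 0 0.035 0 0.65;0 0 0.035 0 0.65;0 0 0.035 0 0.65;0 0 0.03 0 0.65;0 0 0.015 0 0.65;0 0 0.01 0 0.65;0 0 0.004 0 0.65' 10; python3 -m handwheel '0 0 0.004 0 0.65;0 0 0 0 0.65;0 0 0 0 0.3;0 0 0 0 0.3;0 0 0 0 0.3;0 0 0 0 0.3;0 0 0 0 0.3;0 0 0 0 0.3' 10
```

```text
time_s: 24.6
position: [0.4569, -0.1071, 0.0182]
tool_rot: [0.706, 0.708, -0.0, -0.001]
force: [-0.2, 0.5, 0.3]
opening: 0.0612
finger_force: 0.0
time_s: 25.27
position: [0.4574, -0.1082, 0.0162]
tool_rot: [0.706, 0.708, 0.0, 0.001]
force: [-0.8, 0.3, 4.0]
opening: 0.0395
finger_force: 10.0
```

```bash
python3 -m handwheel '0 0 -0.01 0 0.3;0 0 -0.03 0 0.3;0 0 -0.04 0 0.3;0 0 -0.04 0 0.3;0 0 -0.04 0 0.3;0 0 -0.03 0 0.3;0 0 0 0 0.3'; python3 -m handwheel '-0.0155 0.034 0 0 0.3;-0.0155 0.034 0 0 0.3;-0.0155 0.034 0 0 0.3;-0.0155 0.034 0 0 0.3;-0.0155 0.034 0 0 0.3;0 0 0 0 0.3;0 0 0 0 0.3;0 0 0 0 0.3'; python3 -m handwheel '0 0 0.03 0 0.3;0 0 0.035 0 0.3;0 0 0.035 0 0.3;0 0 0.03 0 0.3;0 0 0.015 0 0.3;0 0 0.005 0 0.3;0 0 0 0 0.3;0 0 0 0 0.3'; python3 - <<'E'
from h import *
s=cams.snapshot("wrist");p=status.state();print(p["position"],p["force"])
cv2.imwrite("pics/w8.png",s["frame"][:,:,::-1])
E
```

```text
time_s: 25.85
position: [0.4603, -0.1095, 0.2135]
tool_rot: [0.706, 0.708, 0.002, 0.006]
force: [-0.3, 0.1, -0.6]
opening: 0.04
finger_force: 10.0
time_s: 26.52
position: [0.6261, -0.1846, 0.2045]
tool_rot: [0.706, 0.708, -0.0, -0.001]
force: [-0.7, -0.1, -0.3]
opening: 0.0396
finger_force: 10.0
time_s: 27.18
position: [0.628, -0.1855, 0.0578]
tool_rot: [0.706, 0.708, 0.001, 0.002]
force: [0.2, 0.2, -0.1]
opening: 0.04
finger_force: 10.0
[ 0.62847115 -0.18573582  0.05831266] [-0.27690927  0.29027344 -0.46596145]
```

View pics/w8.png

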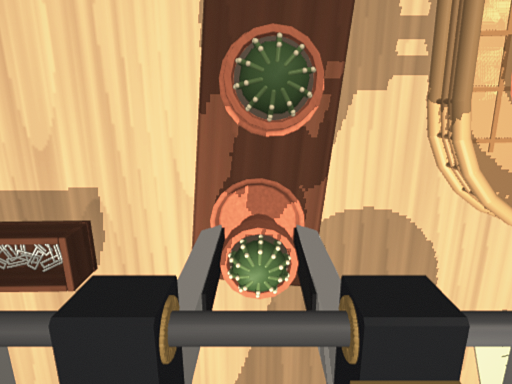

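The mini pot hangs over the last saucer (lip around (258,215)), and the small pot stands upright at (272,80). I'll creep down about 20 mm.

```bash
python3 -m handwheel '0 -0.001 0.008 0 0.3;0 0 0.006 0 0.3;0 0 0.003 0 0.3;0 0 0.001 0 0.3;0 0 0.001 0 0.3;0 0 0 0 0.3;0 0 0 0 0.3'; python3 -m handwheel '0 0 0.001 0 0.3;0 0 0 0 0.3;0 0 0 0 0.3;0 0 0 0 0.3'
```

```text
time_s: 27.82
position: [0.6259, -0.1851, 0.0378]
tool_rot: [0.706, 0.708, -0.0, -0.0]
force: [-5.6, 1.4, 8.4]
opening: 0.0399
finger_force: 10.0
time_s: 28.15
position: [0.626, -0.1853, 0.0376]
tool_rot: [0.706, 0.708, -0.0, -0.0]
force: [-6.3, 1.2, 11.4]
opening: 0.0397
finger_force: 10.0
```

```bash
python3 -m handwheel '0 0 -0.001 0 0.3;0 0 0 0 0.3;0 0 0 0 0.3;0 0 0 0 0.45;0 0 0 0 0.5;0 0 0 0 0.55;0 0 0 0 0.7;0 0 0 0 1'; python3 -m handwheel '0 0 0 0 1;0 0 0 0 1;0 0 -0.005 0 1;0 0 -0.01 0 1;0 0 -0.03 0 1;0 0 -0.04 0 1;0 0 -0.04 0 1;0 0 -0.04 0 1'; python3 -m handwheel '0 -0.035 -0.02 0 1;0 -0.035 0 0 1;0 -0.035 0 0 1;0 -0.035 0 0 1;0 -0.035 0 0 1;0 0 0 0 1;0 0 0 0 1;0 0 0 0 1'; python3 - <<'E'
from h import *
t=cams.snapshot("top");s=cams.snapshot("scene")
a=cv2.resize(s["frame"][130:270,140:340],(640,448),interpolation=cv2.INTER_CUBIC)
b=cv2.resize(t["frame"][130:250,200:370],(204,144))
a[:144,436:]=b
cv2.imwrite("pics/end.png",a[:,:,::-1])
E
```

```text
time_s: 28.82
position: [0.6258, -0.185, 0.0361]
tool_rot: [0.706, 0.708, -0.0, -0.0]
force: [0.1, 0.3, 0.3]
opening: 0.0618
finger_force: 0.0
time_s: 29.48
position: [0.6258, -0.1849, 0.2043]
tool_rot: [0.706, 0.708, 0.0, 0.0]
force: [0.2, 0.3, 1.2]
opening: 0.0942
finger_force: 0.0
time_s: 30.15
position: [0.4518, -0.1858, 0.2228]
tool_rot: [0.707, 0.708, 0.0, 0.001]
force: [0.1, 0.5, 0.0]
opening: 0.094
finger_force: 0.0
```

View pics/end.png

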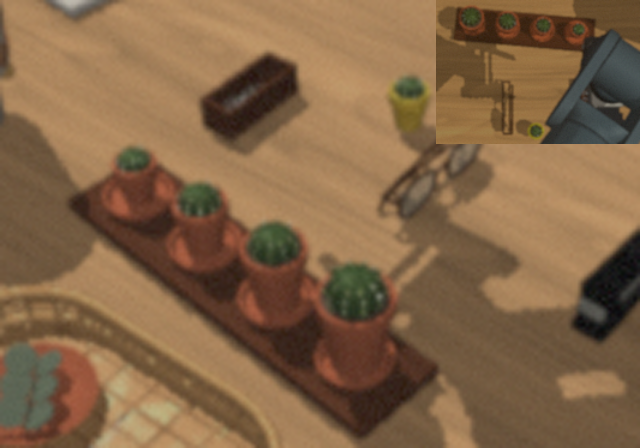

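All four pots stand upright in their saucers in size order, with the mini at upper left (135,185) on the lamp side and the large at (355,320). The glasses look unmoved.

```bash
python3 -c "
from plant import finish_job
print(finish_job())"
```

```text
the job is handed in; nothing more can be done
None
```

I put the four cacti upright in the saucers, smallest nearest the lamp and largest at the far end, left the glasses where they lay, and handed the job in at about 30 s on the robot's clock.

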